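# Get the spice tin out from behind the bottle, carton and mill

## Robot

A 6-joint arm with a two-finger parallel gripper is mounted at the origin on the work surface. World frame = base frame: x ahead of the robot, y to its left, z up, the work surface at z = 0. Lengths are in m, angles in rad, forces in N, time in s.
With the tool pointing down it reaches from about 0.375 to 0.9 m from the base axis. Payload 3.1 kg.
Tool frame: the origin (TCP) lies between the finger pads; the fingertips stand 11 mm ahead of it and the grasp point (between the pads) lies 8 mm behind it; z points along the fingers, y is the direction in which the jaws open and shut (so a half turn about z gives the same grasp; the last joint's range is limited). The gripper opens to 85 mm and grips with 20 to 120 N. Pads are 22 mm wide; open, the fingers measure 114 mm over their backs; the gripper's body (76 mm by 85 mm) begins 54 mm behind the grasp point. The pads swing forward as they close: fully open they stand 13 mm farther back than shut.
Start: joints at [-0.178, 0.527, 1.433, -0, 1.181, -0.178], TCP at [0.625, 0, 0.242] pointing down, gripper open.
Joint ranges: [-3.08, 3.08], [-0.75, 2.2], [0.22, 2.44], [-1.43, 4.57], [0, 2.65], [-2.85, 2.85]. Speed limits (rad/s): [2.79, 2.79, 3.14, 3.14, 3.14, 3.14].

## Interface

Orientations are given as a unit quaternion [x, y, z, w].
In Python, from station import manip gives the robot as it stands. The module is installed in compiled form; this text tells all that it offers.
- The arm moves only by the tool arm_command, never from a script. Its argument "rows" is a list of rows, each a list of 3 entries, a list of its own where there are three numbers: the shift along the world's x, y, z in mm, then the turn about the world's z in rad, then the closure, from -1 (fully open) to 1 (shut), so that 0 is half open. A call has 1 to 12 rows; each row shifts and turns the commanded pose from where the row before left it; what a row does not reach is not made up. A row lasts 1/8 s, in which the tool goes at most 62.5 mm and 10.7 degrees, less where a joint would pass 70% of its speed; a pose out of reach is approached as far as the arm can. A call with a gripper value outside its range is refused whole. The fingers move at their own pace and stop on an object; "squeeze" is the grip in N (left out, the last holds). Time passes only in rows, so rows that do not move let the fingers close. It gives the time, the measured TCP pose, the force and the opening at its end, in the units of the state.
- manip.sense(): the state, without advancing time (a new reading comes with each control period).
- manip.snapshot(name): name is "scene" or "side" or "wrist"; returns the picture (400x640x3 uint8, blue, green, red); there is no depth.
- manip.get_calibration(name): a dict with "fovy" (degrees; the focal length in pixels is half the picture's height over the tangent of half this angle, whatever the lens; pixels are square), "cx", "cy" (the principal point, pixels), "R" (3x3) and "t" (3): a world point X has camera coordinates R X + t. Camera axes: x right, y down, z forward; pixel columns grow to the right and rows downward; lengths in m; the calibration is good to about 2 mm. A picture is of the moment at which its call begins: read the wrist's pose just before it. get_calibration takes no time and is no camera call; for the wrist camera it gives the pose at the moment of the call.
- manip.sign_off(): hands the job in, once; it reports no verdict.
The state is a dict: "t": time; "q": joint angles; "qd": joint speeds; "tau": joint torques, N m; "tcp_pos": TCP position; "tool_rot": TCP orientation; "force": force on the tool from outside, world axes, zero at the start; "ft_torque": the same for the moment, N m; "finger_gap": opening from 0.0 (shut) to 1.0 (fully open).
Only numpy, scipy, OpenCV 4.12 (cv2) and the standard library are available. Lean on these libraries where they do the work, as an engineer would, in place of code of your own. Each camera call takes 0.05 s, during which the arm holds its last target.

## Task

The low round spice tin at the middle of the metal tray is boxed in by the three tall things standing around it: the oil bottle, the salt carton and the pepper mill. First move all three onto the wooden board, leaving the tin where it is; then, with all three standing on the board, take the tin out and stand it in the middle of the kitchen scale's round plate; finally put the bottle, the carton and the mill back in the tray, each on the very spot where it stood at the start. Keep everything upright and leave the small salt dish, the egg cup and the jar where they are.

Things in the scene. Friction and masses are not known exactly. Their poses are not given: they have to be found in the camera images.
- tray: fixed metal tray, 200 (its x) x 260 (its y) mm, floor 6 mm thick, rim 14 mm high; origin at the centre of its underside. Flat round cork marks (66 mm, no height) on its floor show the standing places, in mm in the tray's axes: the tin's at (+2, 0), the tall things' at (-62, 0), (-20, +80) and (-20, -80); which of the three stands where differs from start to start
- board: fixed wooden chopping board, plain rectangle 240 (its x) x 160 (its y) mm, 18 mm thick, lying on the counter at one side of the tray (left or right differs); origin at the centre of its underside; the clearing area, with a small dark dot near one end
- scale: fixed flat light-grey kitchen scale with a round steel plate 130 mm across, whose top is 24 mm above the counter; lies at the other side of the tray; origin on the counter directly under the plate's centre; base 210 (x) x 160 (y) mm and 16 mm high, reaching from -125 to +85 mm along its x, display at the -x end. It does not give under load
- bottle: upright oil bottle of dark green glass, round, 52 mm diameter and straight-sided up to 112 mm, then a narrow neck and dark cap, 148 mm tall, about 0.4 kg; paper label; origin at the centre of its underside, z up
- carton: upright square salt carton of brown cardboard with a paper band, 50 x 50 mm, sides along its x and y, 135 mm tall, about 0.35 kg; origin at the centre of its underside, z up
- mill: upright pepper mill of dark turned wood, 52 mm diameter at the foot, 42 mm at the waist (30 to 64 mm up), a straight round grip 50 mm in diameter from 64 to 118 mm up, a domed head and a little steel ball on top, 147 mm tall, about 0.25 kg; origin at the centre of its underside, z up
- tin: low round steel spice tin, 54 mm diameter, 45 mm tall, flat top with a brown disc in it, about 0.12 kg; origin at the centre of its underside, z up; stands in the middle of the tray among the three tall things
- cellar: bystander: small white salt dish, 40 mm across, 26 mm tall, loose in the far (+x), left (+y) corner of the tray; origin at the centre of its underside
- eggcup: bystander: loose blue ceramic egg cup, 50 mm across, 54 mm tall, either between the robot and the tray or beyond the left end of the tray; origin at the centre of its underside
- jar: bystander: loose low glass jar with a steel lid, 62 mm across, 65 mm tall, in the other one of the egg cup's two places; origin at the centre of its underside
Mind the look-alikes: they are no part of the job. What is meant by the carton is not purple, and is the larger of those in its own colour.

How it is judged:
On the way, in this order (a step that is already met when the one before it is completed fails the run):
1. bottle, carton and mill all stand upright and at rest on the wooden board, with the tin still in its place in the tray (within 25 mm) (x of bottle in the frame of board between -0.118 and 0.118 m and y of bottle in the frame of board between -0.078 and 0.078 m and z of bottle in the frame of board between 0.013 and 0.024 m and angle between each of bottle, carton, mill's own z axis and vertical below 0.12 rad and linear speed of each of bottle, carton, mill below 0.03 m/s and x of carton in the frame of board between -0.118 and 0.118 m and y of carton in the frame of board between -0.078 and 0.078 m and z of carton in the frame of board between 0.013 and 0.024 m and x of mill in the frame of board between -0.118 and 0.118 m and y of mill in the frame of board between -0.078 and 0.078 m and z of mill in the frame of board between 0.013 and 0.024 m and distance of tin from where it was at the start of the episode below 0.025 m), for 0.2 s.
2. the tin stands on the scale, within 15 mm of the middle of its plate, while the three others stand on the board (horizontal distance between tin and scale below 0.015 m and z of tin in the frame of scale between 0.019 and 0.03 m and angle between each of tin, bottle, carton, mill's own z axis and vertical below 0.12 rad and linear speed of each of tin, bottle, carton, mill below 0.03 m/s and x of bottle in the frame of board between -0.118 and 0.118 m and y of bottle in the frame of board between -0.078 and 0.078 m and z of bottle in the frame of board between 0.013 and 0.024 m and x of carton in the frame of board between -0.118 and 0.118 m and y of carton in the frame of board between -0.078 and 0.078 m and z of carton in the frame of board between 0.013 and 0.024 m and x of mill in the frame of board between -0.118 and 0.118 m and y of mill in the frame of board between -0.078 and 0.078 m and z of mill in the frame of board between 0.013 and 0.024 m), for 0.2 s.
At the end, for the whole second after the job is handed in: The tin stands upright and at rest on the scale, within 15 mm of the middle of the plate; the bottle, the carton and the mill each stand upright and at rest in the tray within 15 mm of where they stood at the start; all released (horizontal distance between tin and scale below 0.015 m and z of tin in the frame of scale between 0.019 and 0.03 m and angle between each of tin, bottle, carton, mill's own z axis and vertical below 0.12 rad and linear speed of each of tin, bottle, carton, mill below 0.03 m/s and distance of each of bottle, carton, mill from where it was at the start of the episode below 0.015 m); the robot touches nothing.
It fails at once if the bottle, carton, mill or tin is tipped by more than about 35 degrees (angle between any of bottle, carton, mill, tin's own z axis and vertical above 0.6 rad).
It fails at once if the salt dish, the egg cup or the jar is shifted by more than 25 mm (distance of any of cellar, eggcup, jar from where it was at the start of the episode above 0.025 m).
It also fails if it takes over 144 s, if anything falls off the work surface, if the arm or the gripper's body presses on something with over 40 N, if the wrist force passes 120 N, or if a joint passes its speed limit or range.

## Working session

There is one attempt and no reset: what is moved stays moved. The work goes in short steps, Python scripts to look and compute and a tool call to move; the robot and the scene stay as the last step left them, time stands still between calls to the robot, and variables do not carry over. Pictures are saved under pics/ and viewed, and the job is handed in when it is done.

Besides the shell and the picture viewer there is one more tool, called after "Call:" in YAML: its name, and indented under it one key for each argument. arm_command: Moves the arm, as the interface text tells. Its arguments: {"type":"object","properties":{"rows":{"type":"array","items":{"type":"array"}},"squeeze":{"type":"number"}},"required":["rows"]}

```bash
mkdir -p pics; python3 - <<'E'
from station import manip
import cv2
print(manip.sense())
for n in ["scene","side","wrist"]:
    c=manip.get_calibration(n); print(n,c)
    cv2.imwrite(f"pics/{n}0.png",manip.snapshot(n))
E
```

```text
{'t': 0.0, 'q': array([-1.78514421e-01,  5.28439620e-01,  1.43389589e+00,  2.09347562e-05,
        1.18137215e+00, -1.78514453e-01]), 'qd': array([ 8.31911358e-04, -1.90829923e-03, -1.45457603e-03, -2.49843949e-04,
        5.17241029e-05,  6.98039220e-04]), 'tau': array([ 2.50220628e-04, -4.42344439e+01, -1.78024775e+01, -2.06930472e-04,
        8.36740597e-03,  2.24214921e-05]), 'tcp_pos': array([6.24320462e-01, 1.48685977e-04, 2.41351927e-01]), 'tool_rot': array([ 7.07109192e-01,  7.07103580e-01, -5.95152468e-04, -8.74181967e-04]), 'force': array([-0.02637314,  0.50442178, -0.54841688]), 'ft_torque': array([ 0.01843587,  0.03377371, -0.00193054]), 'finger_gap': 0.9984210584306138}
scene {'fovy': 57.95131691469712, 'cx': 316.5945818483394, 'cy': 194.972628506233, 'R': array([[-0.46187714,  0.88686877,  0.0115455 ],
       [ 0.71381205,  0.37941331, -0.58865771],
       [-0.52644266, -0.26364622, -0.80829995]]), 't': array([ 0.24524106, -0.36722671,  1.26085616])}
side {'fovy': 56.96198440820132, 'cx': 324.18307244708035, 'cy': 194.00862709872996, 'R': array([[ 0.73946038, -0.67317416, -0.0059072 ],
       [-0.40131313, -0.43375055, -0.80672686],
       [ 0.54050543,  0.59891319, -0.59089498]]), 't': array([-0.38429353,  0.2656672 ,  0.53824287])}
wrist {'fovy': 62.58860795645712, 'cx': 317.976154180596, 'cy': 201.31012830686066, 'R': array([[ 9.99998882e-01, -1.04556223e-03, -1.06922373e-03],
       [-7.15919408e-04, -9.62422424e-01,  2.71555824e-01],
       [-1.31297340e-03, -2.71554754e-01, -9.62422096e-01]]), 't': array([-0.62597421, -0.03402391,  0.37863643])}
```

View pics/scene0.png

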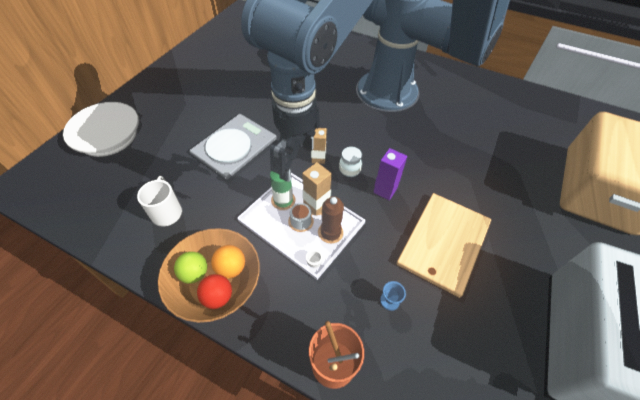

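View pics/side0.png

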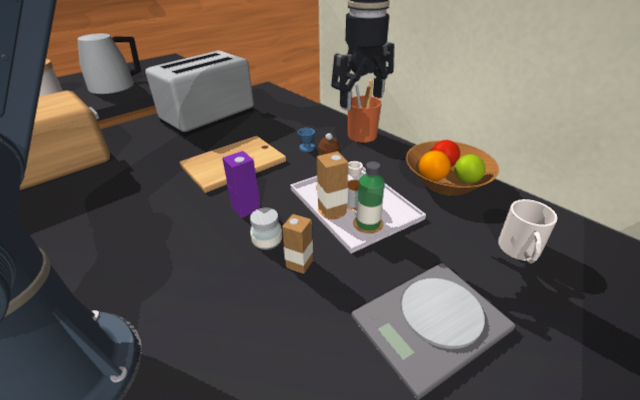

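View pics/wrist0.png

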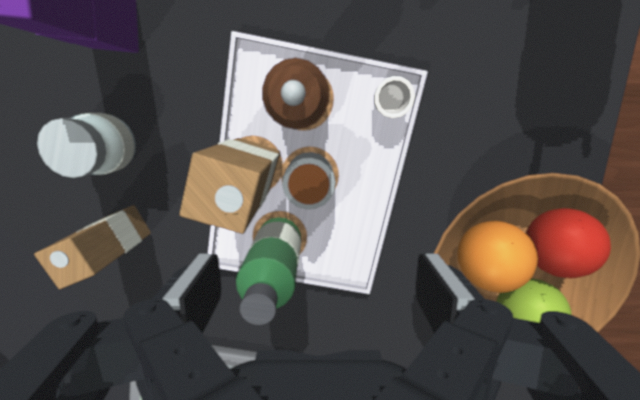

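```bash
cat > h.py <<'E'
import numpy as np, cv2, json
from station import manip
def foc(c): return 200/np.tan(np.radians(c["fovy"])/2)
def ray(c,p,z):
    R=np.array(c["R"]);t=np.array(c["t"]);f=foc(c)
    d=R.T@np.array([(p[0]-c["cx"])/f,(p[1]-c["cy"])/f,1.]); o=-R.T@t
    return o+d*(z-o[2])/d[2]
def proj(c,X):
    X=np.atleast_2d(X); Y=X@np.array(c["R"]).T+np.array(c["t"]); f=foc(c)
    return np.c_[Y[:,0]/Y[:,2]*f+c["cx"],Y[:,1]/Y[:,2]*f+c["cy"]]
E
python3 - <<'E'
from h import *
import pickle
C={n:manip.get_calibration(n) for n in ["scene","side","wrist"]}
pickle.dump(C,open("cal0.pkl","wb"))
def crop(n,x0,y0,x1,y1,k,name):
    im=cv2.imread(f"pics/{n}0.png")[y0:y1,x0:x1]
    im=cv2.resize(im,None,fx=k,fy=k,interpolation=cv2.INTER_CUBIC); im=cv2.convertScaleAbs(im,alpha=1.0,beta=0)
    cv2.imwrite(f"pics/{name}.png",im)
crop("scene",180,100,380,280,4,"c1"); crop("scene",360,150,510,310,3.7,"c2")
crop("side",170,120,430,260,3,"c3"); crop("side",340,250,530,400,4,"c4")
crop("wrist",170,20,440,310,2,"c5")
w=C["wrist"]
for p in [(233,31),(427,71),(370,294),(208,265)]: print(p,ray(w,p,.014).round(4))
E
```

```text
(233, 31) [0.5422 0.1433 0.014 ]
(427, 71) [0.7374 0.1061 0.014 ]
(370, 294) [ 0.6901 -0.1506  0.014 ]
(208, 265) [ 0.4941 -0.1112  0.014 ]
```

View pics/c1.png

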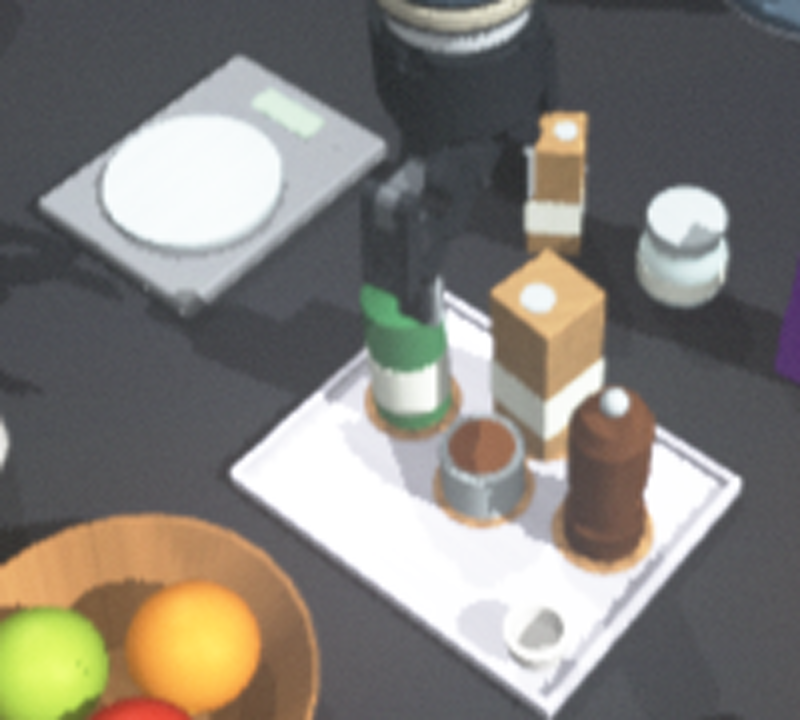

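View pics/c2.png

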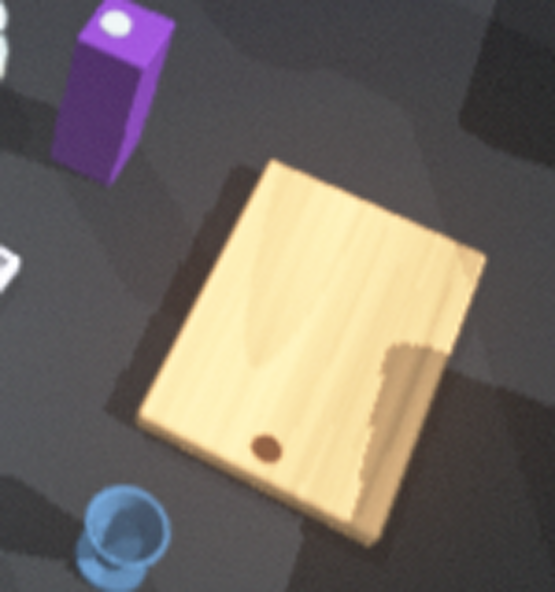

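View pics/c3.png

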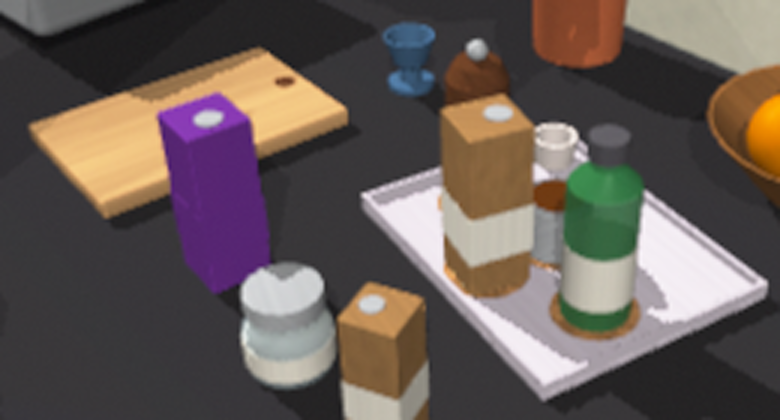

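View pics/c4.png

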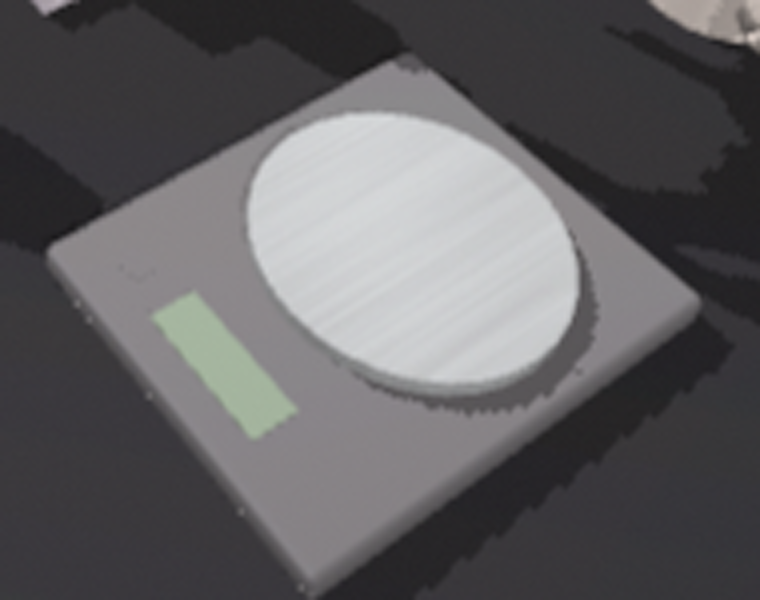

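View pics/c5.png

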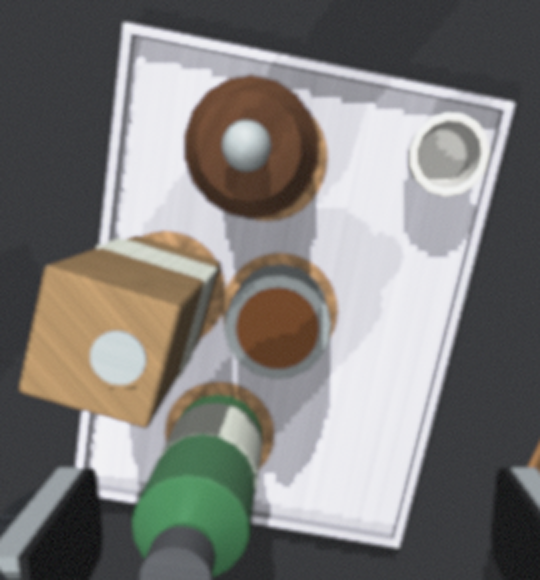

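```bash
cat > m.py <<'E'
from h import *
import pickle
from scipy.optimize import least_squares
C=pickle.load(open("cal0.pkl","rb"))
s1=lambda x,y:(180+x/4,100+y/4); s2=lambda x,y:(360+x/3.7,150+y/3.7)
d3=lambda x,y:(170+x/3,120+y/3); d4=lambda x,y:(340+x/4,250+y/4); w5=lambda x,y:(170+x/2,20+y/2)
def fit(obs,x0):
    def r(p):
        o=[]
        c,s=np.cos(p[2]),np.sin(p[2])
        for n,px,l in obs:
            X=[p[0]+c*l[0]-s*l[1],p[1]+s*l[0]+c*l[1],l[2]]
            o.append(proj(C[n],X)[0]-px)
        return np.array(o).ravel()
    q=least_squares(r,x0,loss="soft_l1"); print(q.x.round(4),"res",r(q.x).round(1)); return q.x
z=.014
T=fit([("wrist",(233,31),(-.1,.13,z)),("wrist",(427,71),(.1,.13,z)),("wrist",(370,294),(.1,-.13,z)),
("scene",s1(232,472),(.1,-.13,z)),("scene",s1(548,715),(.1,.13,z)),("scene",s1(740,485),(-.1,.13,z)),
("side",d3(362,198),(-.1,.13,z)),("side",d3(545,395),(-.1,-.13,z)),("side",d3(766,288),(.1,-.13,z))],[.616,0,-.19])
z=.018
for cam,f,ps in [("scene",s2,[(272,160),(486,257),(372,535),(140,417)]),("side",d3,[(30,128),(262,48),(349,112),(106,207)])]:
    for p in ps: print(cam,ray(C[cam],f(*p),z).round(4))
c,s=np.cos(T[2]),np.sin(T[2])
for m in [(.002,0),(-.062,0),(-.02,.08),(-.02,-.08)]: print("mark",m,(T[0]+c*m[0]-s*m[1]).round(4),(T[1]+s*m[0]+c*m[1]).round(4))
for cam,f,ps in [("wrist",w5,[(45,265),(200,303),(148,425),(20,390)]),("scene",s1,[(545,252),(604,296),(550,332),(492,295)]),("side",d3,[(443,113),(507,96),(533,123),(467,138)])]:
    print("carton",cam,np.array([ray(C[cam],f(*p),.141)[:2] for p in ps]).round(4).tolist())
for cam,p in [("wrist",w5(245,145)),("scene",s1(614,402)),("side",d3(477,50))]: print("ball",ray(C[cam],p,.148).round(4))
for cam,p in [("wrist",w5(178,560)),("side",d3(610,137))]: print("cap",ray(C[cam],p,.154).round(4))
for cam,p in [("wrist",w5(277,322)),("scene",s1(483,445))]: print("tin",ray(C[cam],p,.051).round(4))
# plate
for cam,f in [("scene",s1),("side",d4)]:
    pts={"scene":[(102,186),(192,115),(283,178),(192,248)],"side":[(248,210),(375,112),(578,280),(450,386)]}[cam]
    for p in pts: print("plate",cam,ray(C[cam],f(*p),.024).round(4))
for p in [(238,57),(385,147),(40,204)]: print("scale base",ray(C["scene"],s1(*p),.016).round(4))
E
python3 m.py
```

```text
[ 0.615  -0.0029 -0.1897] res [-0.9 -0.4  0.2  0.1 -1.1 -0.9 -1.4  0.1 -1.  -0.9 -0.6 -0.8  0.7 -2.2
  0.2 -4.4  1.1 -2.6]
scene [0.3764 0.2754 0.018 ]
scene [0.388  0.4317 0.018 ]
scene [0.6233 0.4117 0.018 ]
scene [0.6153 0.2602 0.018 ]
side [0.3809 0.4196 0.018 ]
side [0.6193 0.4073 0.018 ]
side [0.6064 0.2482 0.018 ]
side [0.3723 0.2623 0.018 ]
mark (0.002, 0) 0.617 -0.0033
mark (-0.062, 0) 0.5541 0.0088
mark (-0.02, 0.08) 0.6104 0.0795
mark (-0.02, -0.08) 0.5803 -0.0777
carton wrist [[0.538, 0.0397], [0.592, 0.0261], [0.5705, -0.0205], [0.5239, -0.0066]]
carton scene [[0.5256, -0.0056], [0.5396, 0.041], [0.5785, 0.0253], [0.57, -0.0176]]
carton side [[0.5314, 0.0316], [0.58, 0.0184], [0.5673, -0.0199], [0.5215, -0.0036]]
ball [0.6098 0.0794 0.148 ]
ball [0.6103 0.0815 0.148 ]
ball [0.6027 0.074  0.148 ]
cap [ 0.5816 -0.0699  0.154 ]
cap [ 0.5756 -0.0806  0.154 ]
tin [ 6.167e-01 -4.000e-04  5.100e-02]
tin [ 0.6141 -0.0017  0.051 ]
plate scene [ 0.5306 -0.3678  0.024 ]
plate scene [ 0.4387 -0.3536  0.024 ]
plate scene [ 0.4614 -0.2556  0.024 ]
plate scene [ 0.549  -0.2744  0.024 ]
plate side [ 0.4528 -0.265   0.024 ]
plate side [ 0.5358 -0.2703  0.024 ]
plate side [ 0.522  -0.3739  0.024 ]
plate side [ 0.445  -0.3647  0.024 ]
scale base [ 0.361  -0.3666  0.016 ]
scale base [ 0.3919 -0.2108  0.016 ]
scale base [ 0.5612 -0.4029  0.016 ]
```

```bash
python3 - <<'E'
from h import *
import pickle
C=pickle.load(open("cal0.pkl","rb"))
s2=lambda x,y:(360+x/3.7,150+y/3.7); s1=lambda x,y:(180+x/4,100+y/4)
d3=lambda x,y:(170+x/3,120+y/3)
for p in [(55,160),(108,185)]: print("purple bottom",ray(C["scene"],s2(*p),0).round(3))
for p in [(170,190),(216,290),(268,262)]: print("purple bottom side",ray(C["side"],d3(*p),0).round(3))
for z in (.1,.14,.17): 
  for p in [(80,35),(140,68),(175,20),(110,0)]: print("top",z,ray(C["scene"],s2(*p),z).round(3))
  print("side top mid",ray(C["side"],d3(206,117),z).round(3))
print("egg",ray(C["scene"],s2(127,530),.054).round(3)); print("jar",ray(C["scene"],s1(686,220),.065).round(3))
print("small carton",ray(C["scene"],s1(560,245),0).round(3))
E
```

```text
purple bottom [0.437 0.132 0.   ]
purple bottom [0.44  0.176 0.   ]
purple bottom side [0.434 0.274 0.   ]
purple bottom side [0.391 0.133 0.   ]
purple bottom side [0.439 0.135 0.   ]
top 0.1 [0.403 0.122 0.1  ]
top 0.1 [0.412 0.17  0.1  ]
top 0.1 [0.358 0.176 0.1  ]
top 0.1 [0.362 0.129 0.1  ]
side top mid [0.441 0.202 0.1  ]
top 0.14 [0.439 0.13  0.14 ]
top 0.14 [0.448 0.175 0.14 ]
top 0.14 [0.397 0.181 0.14 ]
top 0.14 [0.4   0.136 0.14 ]
side top mid [0.409 0.14  0.14 ]
top 0.17 [0.467 0.135 0.17 ]
top 0.17 [0.475 0.178 0.17 ]
top 0.17 [0.426 0.184 0.17 ]
top 0.17 [0.43  0.141 0.17 ]
side top mid [0.386 0.093 0.17 ]
egg [0.706 0.278 0.054]
jar [0.395 0.036 0.065]
small carton [ 0.405 -0.055  0.   ]
```

Call:
arm_command:
  rows:
    - [[-7, 40, 0], -0.1, -1]
    - [[-7, 39, 0], -0.1, -1]
    - [[0, 0, 0], 0, -1]
    - [[0, 0, 0], 0, -1]
  squeeze: 40

```text
t: 0.65
tcp_pos: [0.611, 0.0789, 0.2421]
tool_rot: [0.774, 0.633, -0.0, 0.0]
force: [0.4, -0.9, -1.2]
finger_gap: 0.997
```

```bash
python3 - <<'E'
from h import *
s=manip.sense(); print(s["tcp_pos"],s["tool_rot"])
c=manip.get_calibration("wrist"); im=manip.snapshot("wrist"); cv2.imwrite("pics/w1.png",im)
for n,X in [("mill",[.610,.0795,.153]),("carton",[.5545,.009,.141]),("tin",[.617,-.003,.051])]: print(n,proj(c,X))
import pickle; pickle.dump(c,open("calw1.pkl","wb"))
E
```

```text
[0.6109994  0.07887565 0.24213814] [ 7.73792024e-01  6.33439680e-01 -2.26463099e-04  1.57602847e-04]
mill [[313.82407091 210.74122963]]
carton [[264.0812619  301.40244137]]
tin [[336.93950759 253.16623537]]
```

View pics/w1.png

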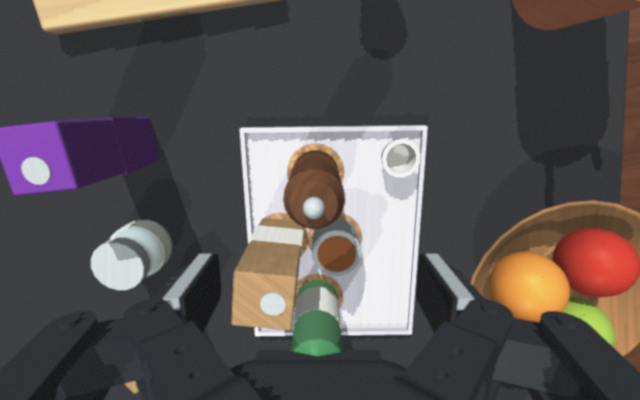

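Call:
arm_command:
  rows:
    - [[-1, 0, -40], 0, -1]
    - [[0, 0, -40], 0, -1]
    - [[0, 0, -40], 0, -1]
    - [[0, 0, -24], 0, -1]
    - [[0, 0, 0], 0, -1]
    - [[0, 0, 0], 0, 1]
    - [[0, 0, 0], 0, 1]
    - [[0, 0, 0], 0, 1]
    - [[0, 0, 0], 0, 1]
    - [[0, 0, 0], 0, 1]
    - [[0, 0, 0], 0, 1]
    - [[0, 0, 0], 0, 1]

```text
t: 2.2
tcp_pos: [0.6105, 0.079, 0.1]
tool_rot: [0.774, 0.633, 0.001, 0.001]
force: [-1.2, -0.6, 6.5]
finger_gap: 0.579
```

```bash
python3 - <<'E'
from h import *
s=manip.sense(); print(s["t"],s["tcp_pos"],s["finger_gap"]*85)
for n in("side",): cv2.imwrite(f"pics/{n}2.png",cv2.resize(manip.snapshot(n)[60:280,200:460],None,fx=3,fy=2.7))
E
```

```text
2.2 [0.61054184 0.07902877 0.10000312] 49.184657167795365
```

View pics/side2.png

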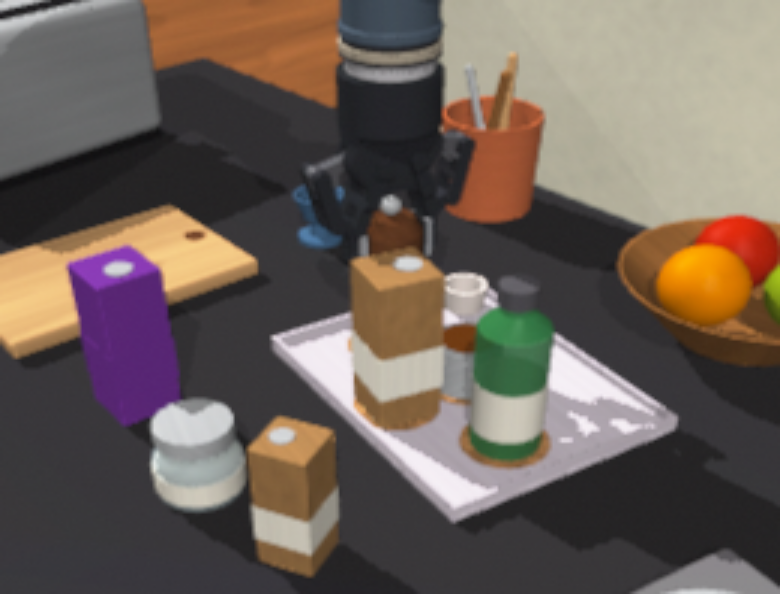

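Call:
arm_command:
  rows:
    - [[0, 0, 10], 0, 1]
    - [[0, 0, 30], 0, 1]
    - [[0, 0, 40], 0, 1]
    - [[0, 0, 40], 0, 1]
    - [[-10, 16, 0], 0, 1]
    - [[-20, 35, 0], 0, 1]
    - [[-22, 38, 0], 0, 1]
    - [[-22, 38, 0], 0, 1]
    - [[-22, 38, 0], 0, 1]
    - [[-22, 38, 0], 0, 1]
    - [[-22, 38, 0], 0, 1]
    - [[-22, 38, 0], 0, 1]

```text
t: 3.75
tcp_pos: [0.445, 0.3591, 0.2165]
tool_rot: [0.774, 0.633, -0.002, -0.001]
force: [0.8, -0.2, -2.2]
finger_gap: 0.579
```

Call:
arm_command:
  rows:
    - [[-14, 22, 0], 0, 1]
    - [[-6, 10, 0], 0, 1]
    - [[0, 0, 0], 0, 1]
    - [[0, 0, 0], 0, 1]

```text
t: 4.25
tcp_pos: [0.4283, 0.3892, 0.2179]
tool_rot: [0.774, 0.633, -0.0, 0.0]
force: [-0.3, -0.4, -2.5]
finger_gap: 0.576
```

```bash
python3 - <<'E'
from h import *
s=manip.sense(); print(s["t"],s["tcp_pos"],s["finger_gap"]*85,s["force"])
for n in("scene","wrist","side"): cv2.imwrite(f"pics/{n}3.png",manip.snapshot(n))
E
```

```text
4.25 [0.42829364 0.38920304 0.21793243] 48.97968686068712 [-0.33091628 -0.44786145 -2.52462379]
```

View pics/scene3.png

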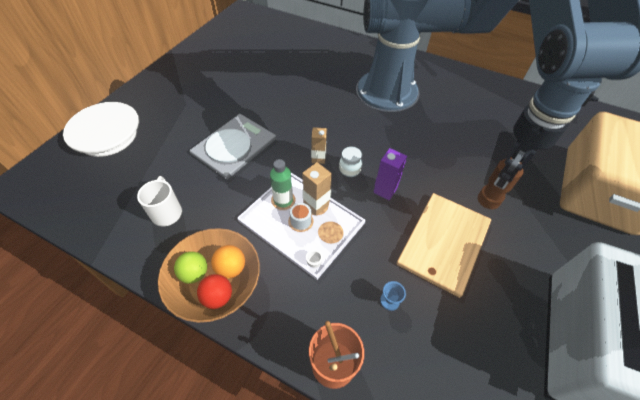

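View pics/side3.png

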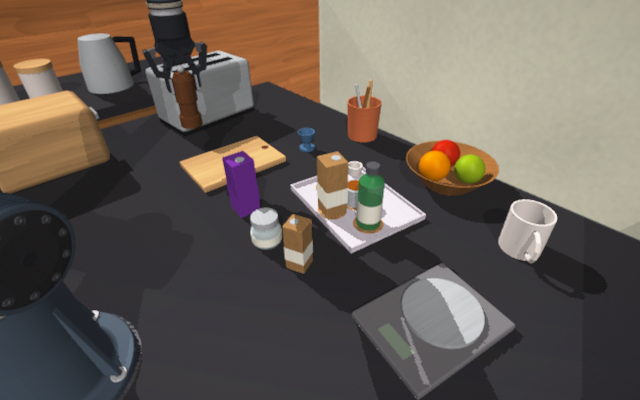

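Call:
arm_command:
  rows:
    - [[0, 0, -30], 0, 1]
    - [[0, 0, -40], 0, 1]
    - [[0, 0, -25], 0, 1]
    - [[0, 0, -5], 0, 1]
    - [[0, 0, -3], 0, 1]
    - [[0, 0, -2], 0, 1]
    - [[0, 0, 0], 0, 1]

```text
t: 5.28
tcp_pos: [0.4284, 0.3903, 0.1142]
tool_rot: [0.774, 0.633, 0.001, 0.0]
force: [-0.3, -0.5, -1.5]
finger_gap: 0.577
```

Call:
arm_command:
  rows:
    - [[0, 0, -1], 0, 1]
    - [[0, 0, 0], 0, 1]
    - [[0, 0, 0], 0, 1]

```text
t: 5.65
tcp_pos: [0.428, 0.3901, 0.1125]
tool_rot: [0.774, 0.633, 0.0, 0.0]
force: [0.3, 0.7, -2.2]
finger_gap: 0.579
```

Call:
arm_command:
  rows:
    - [[0, 0, -1], 0, 1]
    - [[0, 0, 0], 0, 1]
    - [[0, 0, 0], 0, 1]

```text
t: 6.02
tcp_pos: [0.4281, 0.3903, 0.1121]
tool_rot: [0.774, 0.633, 0.0, -0.0]
force: [-2.0, 0.7, 5.0]
finger_gap: 0.572
```

Call:
arm_command:
  rows:
    - [[0, 0, 0], 0, 0]
    - [[0, 0, 0], 0, -1]
    - [[0, 0, 0], 0, -1]
    - [[0, 0, 0], 0, -1]
    - [[0, 0, 0], 0, -1]
    - [[0, 0, 30], 0, -1]
    - [[0, 0, 50], 0, -1]
    - [[0, 0, 50], 0, -1]
    - [[0, 0, 0], 0, -1]
    - [[0, 0, 0], 0, -1]

```text
t: 7.28
tcp_pos: [0.4274, 0.3897, 0.2409]
tool_rot: [0.774, 0.633, -0.0, -0.0]
force: [-0.1, 0.5, -0.6]
finger_gap: 1.002
```

```bash
python3 - <<'E'
from h import *
s=manip.sense(); print(s["t"],s["tcp_pos"],s["finger_gap"]*85,s["force"])
import pickle; pickle.dump(manip.get_calibration("wrist"),open("calw4.pkl","wb"))
for n in("scene","wrist"): cv2.imwrite(f"pics/{n}4.png",manip.snapshot(n))
E
```

```text
7.275 [0.42741876 0.38968639 0.24089581] 85.16441310636966 [-0.07235651  0.49670319 -0.58711249]
```

View pics/scene4.png

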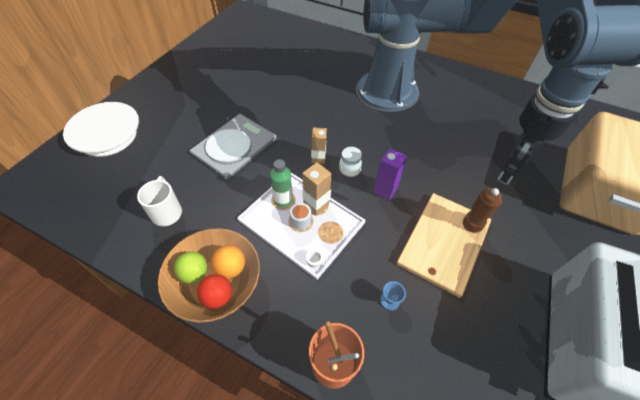

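View pics/wrist4.png

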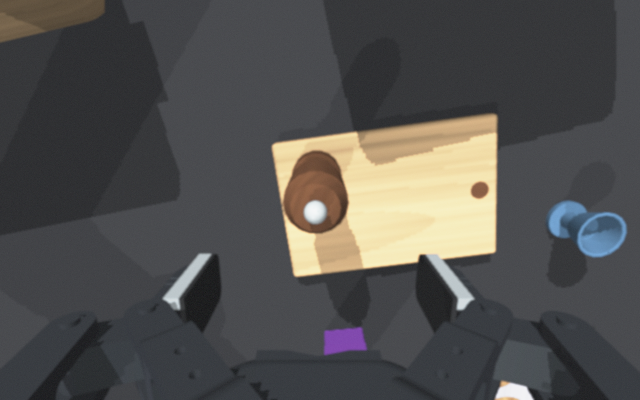

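```bash
python3 - <<'E'
from h import *
import pickle; c=pickle.load(open("calw4.pkl","rb"))
P=[ray(c,p,.018)[:2] for p in [(274,143),(497,114),(495,251),(294,276)]]
print(np.array(P).round(4)); m=np.mean(P,0); print("board",m)
d=(P[1]-P[0])+(P[2]-P[3]); a=np.arctan2(d[1],d[0]); print("yaw",a)
R=np.array([[np.cos(a),-np.sin(a)],[np.sin(a),np.cos(a)]])
print("mill local",R.T@(np.array([.428,.390])-m)); print("slots",[ (m+R@np.array(l)).round(3).tolist() for l in [(-.075,.04),(0,-.04),(.075,.04)]])
E
```

```text
[[0.3901 0.4321]
 [0.6246 0.4147]
 [0.6139 0.2589]
 [0.3764 0.2741]]
board [0.50125019 0.34495115]
yaw -0.06895114072699221
mill local [-0.07617984  0.03989512]
slots [[0.429, 0.39], [0.498, 0.305], [0.579, 0.38]]
```

Call:
arm_command:
  rows:
    - [[16, -47, 0], -0.04, -1]
    - [[16, -48, 0], -0.04, -1]
    - [[16, -47, 0], 0, -1]
    - [[16, -48, 0], 0, -1]
    - [[16, -47, 0], 0, -1]
    - [[16, -48, 0], 0, -1]
    - [[16, -47, 0], 0, -1]
    - [[15, -48, 0], 0, -1]
    - [[0, 0, 0], 0, -1]
    - [[0, 0, 0], 0, -1]
    - [[0, 0, 0], 0, -1]

```text
t: 8.75
tcp_pos: [0.5541, 0.0113, 0.2406]
tool_rot: [0.798, 0.602, -0.001, -0.001]
force: [-0.2, -0.1, -0.2]
finger_gap: 0.996
```

```bash
python3 - <<'E'
from h import *
s=manip.sense(); print(s["t"],s["tcp_pos"],s["tool_rot"])
c=manip.get_calibration("wrist");im=manip.snapshot("wrist")
import pickle; pickle.dump(c,open("calw5.pkl","wb"))
cv2.imwrite("pics/w5.png",im)
cv2.imwrite("pics/w5c.png",cv2.resize(im[130:330,220:420],None,fx=3,fy=3,interpolation=cv2.INTER_CUBIC))
E
```

```text
8.75 [0.55405282 0.01130015 0.24058619] [ 7.98414902e-01  6.02106710e-01 -6.27462001e-04 -8.72047050e-04]
```

View pics/w5c.png

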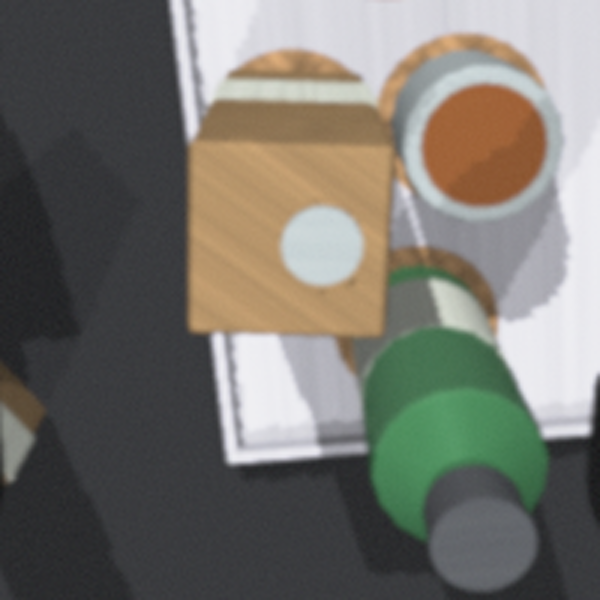

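```bash
python3 - <<'E'
from h import *
import pickle; c=pickle.load(open("calw5.pkl","rb"))
f=lambda x,y:(220+x/3,130+y/3)
P=np.array([ray(c,f(*p),.141)[:2] for p in [(188,142),(392,142),(384,335),(188,330)]]); print(P.round(4),P.mean(0))
for a,b in [(0,1),(3,2)]: d=P[b]-P[a]; print(np.arctan2(d[1],d[0]))
print("cap",ray(c,f(484,543),.154)); print("tin",ray(c,f(484,141),.051))
E
```

```text
[[ 0.5374  0.0394]
 [ 0.5842  0.026 ]
 [ 0.5699 -0.0214]
 [ 0.5228 -0.0065]] [0.55357399 0.0093363 ]
-0.27933086151010417
-0.3065318024555858
cap [ 0.58021823 -0.07775361  0.154     ]
tin [ 0.61711138 -0.00233204  0.051     ]
```

Call:
arm_command:
  rows:
    - [[0, -2, -40], 0, -1]
    - [[0, 0, -40], 0, -1]
    - [[0, 0, -40], 0, -1]
    - [[0, 0, -22], 0, -1]
    - [[0, 0, 0], 0, -1]
    - [[0, 0, 0], 0, -1]
    - [[0, 0, 0], 0, 1]
    - [[0, 0, 0], 0, 1]
    - [[0, 0, 0], 0, 1]
    - [[0, 0, 0], 0, 1]
    - [[0, 0, 0], 0, 1]
    - [[0, 0, 0], 0, 1]

```text
t: 10.3
tcp_pos: [0.554, 0.0083, 0.1003]
tool_rot: [0.799, 0.601, -0.0, -0.001]
force: [-2.8, 0.6, 6.3]
finger_gap: 0.583
```

Call:
arm_command:
  rows:
    - [[0, 0, 0], 0, 1]
    - [[0, 0, 0], 0, 1]

```text
t: 10.55
tcp_pos: [0.554, 0.0083, 0.1003]
tool_rot: [0.799, 0.601, -0.0, -0.001]
force: [-3.2, 0.5, 6.4]
finger_gap: 0.579
```

Call:
arm_command:
  rows:
    - [[0, 0, 10], 0, 1]
    - [[0, 0, 30], 0, 1]
    - [[0, 0, 40], 0, 1]
    - [[0, 0, 40], 0, 1]
    - [[2, 20, 0], 0, 1]
    - [[3, 36, 0], 0, 1]
    - [[3, 40, 0], 0, 1]
    - [[3, 40, 0], 0, 1]
    - [[3, 40, 0], 0, 1]
    - [[3, 40, 0], 0, 1]
    - [[3, 40, 0], 0, 1]
    - [[3, 40, 0], 0, 1]

```text
t: 12.05
tcp_pos: [0.5763, 0.3061, 0.2168]
tool_rot: [0.799, 0.602, -0.002, -0.001]
force: [1.2, -0.7, -2.9]
finger_gap: 0.58
```

Call:
arm_command:
  rows:
    - [[2, 40, 0], 0, 1]
    - [[0, 24, 0], 0, 1]
    - [[0, 11, 0], 0, 1]
    - [[0, 0, 0], 0, 1]
    - [[0, 0, 0], 0, 1]
    - [[0, 0, -40], 0, 1]
    - [[0, 0, -40], 0, 1]
    - [[0, 0, -16], 0, 1]
    - [[0, 0, -4], 0, 1]
    - [[0, 0, 0], 0, 1]
    - [[0, 0, 0], 0, 1]

```text
t: 13.42
tcp_pos: [0.5812, 0.3795, 0.1212]
tool_rot: [0.799, 0.601, 0.002, 0.0]
force: [0.9, 1.4, -1.9]
finger_gap: 0.585
```

Call:
arm_command:
  rows:
    - [[0, 0, 0], 0, 1]
    - [[0, 0, -2], 0, 1]
    - [[0, 0, -2], 0, 1]
    - [[0, 0, 0], 0, 1]
    - [[0, 0, 0], 0, 1]

```text
t: 14.05
tcp_pos: [0.5799, 0.379, 0.1152]
tool_rot: [0.799, 0.602, -0.0, -0.0]
force: [0.3, -0.1, -3.5]
finger_gap: 0.581
```

Call:
arm_command:
  rows:
    - [[0, 0, -2], 0, 1]
    - [[0, 0, -1], 0, 1]
    - [[0, 0, 0], 0, 1]
    - [[0, 0, 0], 0, 1]

```text
t: 14.55
tcp_pos: [0.58, 0.3791, 0.1124]
tool_rot: [0.799, 0.602, 0.0, -0.0]
force: [-0.5, 0.1, -2.5]
finger_gap: 0.581
```

Call:
arm_command:
  rows:
    - [[0, 0, -1], 0, 1]
    - [[0, 0, 0], 0, 1]
    - [[0, 0, 0], 0, 0]
    - [[0, 0, 0], 0, -1]
    - [[0, 0, 0], 0, -1]
    - [[0, 0, 0], 0, -1]
    - [[0, 0, 0], 0, -1]
    - [[0, 0, 30], 0, -1]
    - [[0, 0, 50], 0, -1]
    - [[0, 0, 50], 0, -1]
    - [[0, 0, 0], 0, -1]
    - [[0, 0, 0], 0, -1]

```text
t: 16.05
tcp_pos: [0.5795, 0.3788, 0.241]
tool_rot: [0.799, 0.602, -0.0, -0.0]
force: [-0.1, 0.7, -0.3]
finger_gap: 0.999
```

```bash
python3 - <<'E'
from h import *
s=manip.sense(); print(s["t"],s["tcp_pos"],s["finger_gap"]*85,s["force"])
cv2.imwrite("pics/scene6.png",manip.snapshot("scene"))
E
```

```text
16.05 [0.57951117 0.37881862 0.24098072] 84.938283189212 [-0.06838975  0.68082998 -0.31438267]
```

View pics/scene6.png

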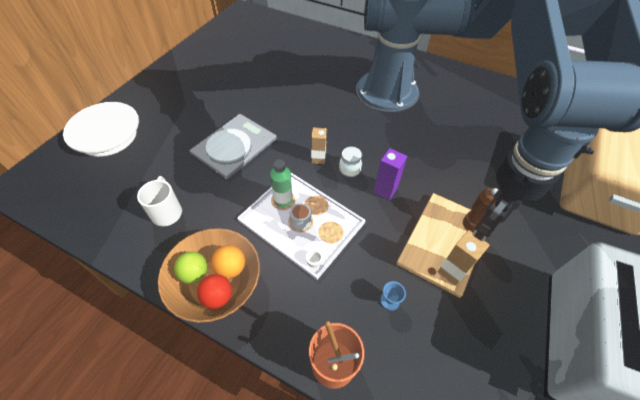

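Call:
arm_command:
  rows:
    - [[0, -47, 0], 0.04, -1]
    - [[0, -50, 0], 0.04, -1]
    - [[0, -50, 0], 0, -1]
    - [[0, -50, 0], 0, -1]
    - [[0, -50, 0], 0, -1]
    - [[0, -50, 0], 0, -1]
    - [[0, -50, 0], 0, -1]
    - [[0, -50, 0], 0, -1]
    - [[0, -40, 0], 0, -1]
    - [[0, -20, 0], 0, -1]
    - [[0, 0, 0], 0, -1]
    - [[0, 0, 0], 0, -1]

```text
t: 17.6
tcp_pos: [0.5796, -0.0765, 0.2408]
tool_rot: [0.774, 0.633, -0.0, -0.001]
force: [0.2, 0.8, -0.1]
finger_gap: 1.003
```

```bash
python3 - <<'E'
from h import *
s=manip.sense(); print(s["t"],s["tcp_pos"])
c=manip.get_calibration("wrist");im=manip.snapshot("wrist")
import pickle; pickle.dump(c,open("calw7.pkl","wb"))
cv2.imwrite("pics/w7.png",im)
E
```

```text
17.6 [ 0.57957046 -0.07647197  0.24076815]
```

View pics/w7.png

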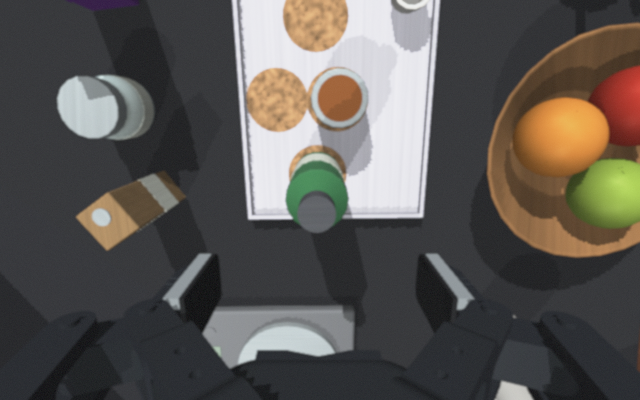

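```bash
python3 - <<'E'
from h import *
import pickle; c=pickle.load(open("calw7.pkl","rb"))
print("cap",ray(c,(317,213),.154)); print("tin",ray(c,(339,98),.051))
print("marks carton",ray(c,(277.5,99.5),.006),"mill",ray(c,(316,19),.006))
E
```

```text
cap [ 0.5804979  -0.07700386  0.154     ]
tin [ 0.6161213  -0.00307476  0.051     ]
marks carton [0.55463959 0.00921616 0.006     ] mill [0.61021364 0.07649802 0.006     ]
```

Call:
arm_command:
  rows:
    - [[0, -2, -40], 0, -1]
    - [[0, 0, -40], 0, -1]
    - [[0, 0, -40], 0, -1]
    - [[0, 0, -22], 0, -1]
    - [[0, 0, 0], 0, -1]
    - [[0, 0, 0], 0, -1]
    - [[0, 0, 0], 0, 1]
    - [[0, 0, 0], 0, 1]
    - [[0, 0, 0], 0, 1]
    - [[0, 0, 0], 0, 1]
    - [[0, 0, 0], 0, 1]
    - [[0, 0, 0], 0, 1]

```text
t: 19.15
tcp_pos: [0.5799, -0.08, 0.1007]
tool_rot: [0.774, 0.633, 0.0, 0.0]
force: [-2.4, -0.5, 5.0]
finger_gap: 0.599
```

Call:
arm_command:
  rows:
    - [[0, 0, 0], 0, 1]
    - [[0, 0, 0], 0, 1]
  squeeze: 50

```text
t: 19.4
tcp_pos: [0.5799, -0.08, 0.1007]
tool_rot: [0.774, 0.633, 0.0, 0.0]
force: [-2.7, 0.3, 4.5]
finger_gap: 0.596
```

Call:
arm_command:
  rows:
    - [[0, 0, 10], 0, 1]
    - [[0, 0, 30], 0, 1]
    - [[0, 0, 40], 0, 1]
    - [[0, 0, 40], 0, 1]
    - [[-4, 20, 0], 0, 1]
    - [[-7, 35, 0], 0, 1]
    - [[-8, 40, 0], 0, 1]
    - [[-8, 40, 0], 0, 1]
    - [[-9, 40, 0], 0, 1]
    - [[-9, 40, 0], 0, 1]
    - [[-9, 40, 0], 0, 1]
    - [[-9, 40, 0], 0, 1]

```text
t: 20.9
tcp_pos: [0.514, 0.2169, 0.2171]
tool_rot: [0.774, 0.633, -0.002, -0.001]
force: [0.3, 0.8, -5.0]
finger_gap: 0.592
```

Call:
arm_command:
  rows:
    - [[-9, 40, 0], 0, 1]
    - [[-7, 32, 0], 0, 1]
    - [[-3, 18, 0], 0, 1]
    - [[0, 0, 0], 0, 1]
    - [[0, 0, 0], 0, 1]
    - [[0, 0, -40], 0, 1]
    - [[0, 0, -40], 0, 1]
    - [[0, 0, -18], 0, 1]
    - [[0, 0, -4], 0, 1]
    - [[0, 0, 0], 0, 1]
    - [[0, 0, 0], 0, 1]
    - [[0, 0, 0], 0, 1]

```text
t: 22.4
tcp_pos: [0.4986, 0.3052, 0.1184]
tool_rot: [0.774, 0.633, 0.001, 0.0]
force: [-0.1, -0.6, -4.0]
finger_gap: 0.59
```

Call:
arm_command:
  rows:
    - [[0, 0, -2], 0, 1]
    - [[0, 0, -2], 0, 1]
    - [[0, 0, 0], 0, 1]
    - [[0, 0, 0], 0, 1]

```text
t: 22.9
tcp_pos: [0.498, 0.3051, 0.1132]
tool_rot: [0.774, 0.633, -0.0, -0.0]
force: [0.1, -0.2, -5.2]
finger_gap: 0.596
```

Call:
arm_command:
  rows:
    - [[0, 0, -1], 0, 1]
    - [[0, 0, 0], 0, 1]
    - [[0, 0, 0], 0, 1]

```text
t: 23.28
tcp_pos: [0.4981, 0.3052, 0.1128]
tool_rot: [0.774, 0.633, 0.0, 0.0]
force: [-1.5, 0.2, 0.9]
finger_gap: 0.587
```

Contact. Release and look.

Call:
arm_command:
  rows:
    - [[0, 0, 0], 0, 0]
    - [[0, 0, 0], 0, -1]
    - [[0, 0, 0], 0, -1]
    - [[0, 0, 0], 0, -1]
    - [[0, 0, 0], 0, -1]
    - [[0, 0, 30], 0, -1]
    - [[0, 0, 50], 0, -1]
    - [[0, 0, 50], 0, -1]
    - [[0, 0, 0], 0, -1]
    - [[0, 0, 0], 0, -1]

```text
t: 24.52
tcp_pos: [0.4974, 0.3048, 0.2419]
tool_rot: [0.774, 0.633, -0.0, -0.0]
force: [0.4, -0.3, -0.5]
finger_gap: 0.998
```

```bash
python3 - <<'E'
from h import *
s=manip.sense(); print(s["t"],s["tcp_pos"],s["finger_gap"]*85,s["force"])
cv2.imwrite("pics/side8.png",manip.snapshot("side"))
cv2.imwrite("pics/w8.png",manip.snapshot("wrist"))
E
```

```text
24.525 [0.49739465 0.30479972 0.24190608] 84.82274590750083 [ 0.35319451 -0.29418234 -0.51494183]
```

View pics/side8.png

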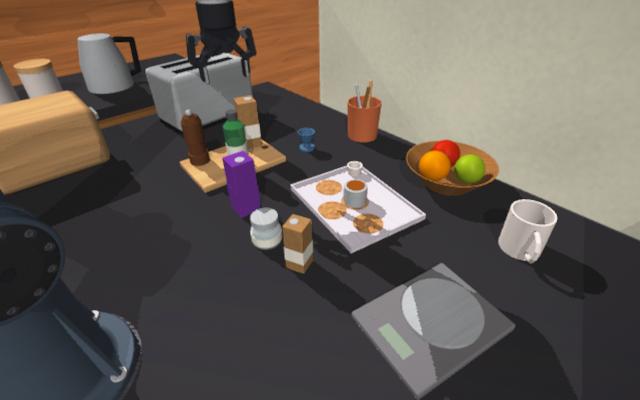

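View pics/w8.png

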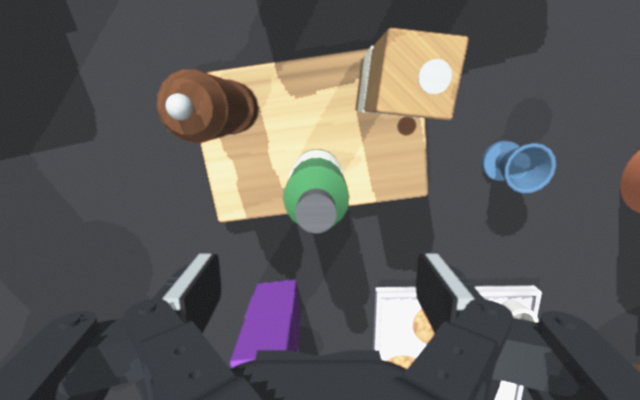

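Call:
arm_command:
  rows:
    - [[15, -40, 0], 0, -1]
    - [[17, -44, 0], 0, -1]
    - [[17, -44, 0], 0, -1]
    - [[17, -44, 0], 0, -1]
    - [[17, -44, 0], 0, -1]
    - [[17, -44, 0], 0, -1]
    - [[12, -30, 0], 0, -1]
    - [[7, -18, 0], 0, -1]
    - [[0, 0, -50], 0, -1]
    - [[0, 0, -50], 0, -1]
    - [[0, 0, 0], 0, -1]
    - [[0, 0, 0], 0, -1]

```text
t: 26.12
tcp_pos: [0.6178, -0.0026, 0.1432]
tool_rot: [0.774, 0.633, 0.0, 0.0]
force: [0.5, 0.1, 0.5]
finger_gap: 0.998
```

```bash
python3 - <<'E'
from h import *
s=manip.sense(); print(s["t"],s["tcp_pos"])
c=manip.get_calibration("wrist");im=manip.snapshot("wrist")
print(proj(c,[.6165,-.003,.051]))
cv2.imwrite("pics/w9.png",im)
E
```

```text
26.125 [ 0.61775505 -0.00262499  0.14322935]
[[313.66025325 210.93680769]]
```

View pics/w9.png

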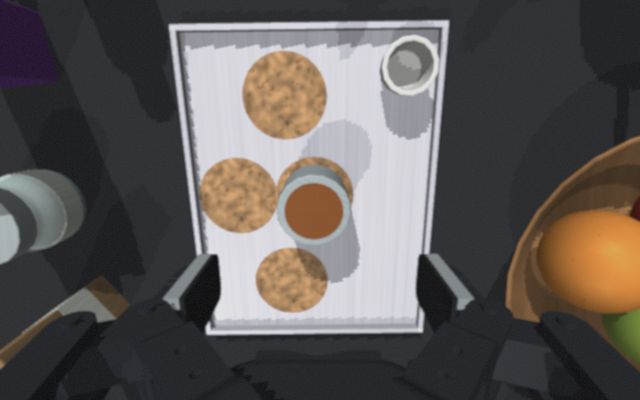

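Call:
arm_command:
  rows:
    - [[-1, 0, -40], 0, -1]
    - [[0, 0, -40], 0, -1]
    - [[0, 0, -20], 0, -1]
    - [[0, 0, -8], 0, -1]
    - [[0, 0, 0], 0, -1]
    - [[0, 0, 0], 0, 1]
    - [[0, 0, 0], 0, 1]
    - [[0, 0, 0], 0, 1]
    - [[0, 0, 0], 0, 1]
    - [[0, 0, 0], 0, 1]
    - [[0, 0, 0], 0, 1]
    - [[0, 0, 0], 0, 1]
  squeeze: 30

```text
t: 27.68
tcp_pos: [0.6165, -0.003, 0.0357]
tool_rot: [0.774, 0.633, 0.0, 0.001]
force: [-1.1, 0.6, 5.7]
finger_gap: 0.618
```

Call:
arm_command:
  rows:
    - [[0, 0, 10], 0, 1]
    - [[0, 0, 40], 0, 1]
    - [[0, 0, 50], 0, 1]
    - [[0, 0, 50], 0, 1]
    - [[-8, -20, 15], 0, 1]
    - [[-13, -37, 0], 0, 1]
    - [[-14, -42, 0], 0, 1]
    - [[-14, -42, 0], 0, 1]
    - [[-14, -42, 0], 0, 1]
    - [[-14, -42, 0], 0, 1]
    - [[-14, -42, 0], 0, 1]
    - [[-14, -42, 0], 0, 1]

```text
t: 29.18
tcp_pos: [0.5087, -0.3134, 0.1979]
tool_rot: [0.774, 0.633, -0.0, -0.002]
force: [0.8, -0.4, -1.6]
finger_gap: 0.621
```

Call:
arm_command:
  rows:
    - [[-12, -32, 0], 0, 1]
    - [[-4, -16, 0], 0, 1]
    - [[0, 0, 0], 0, 1]
    - [[0, 0, 0], 0, 1]
    - [[0, 0, 0], 0, 1]

```text
t: 29.8
tcp_pos: [0.4954, -0.3584, 0.1992]
tool_rot: [0.774, 0.634, 0.0, -0.0]
force: [-0.1, 0.2, 0.0]
finger_gap: 0.624
```

```bash
python3 - <<'E'
from h import *
import pickle
s=manip.sense(); print(s["t"],s["tcp_pos"],s["force"])
c=manip.get_calibration("wrist");im=manip.snapshot("wrist"); pickle.dump(c,open("calw10.pkl","wb"))
cv2.imwrite("pics/w10.png",im)
cv2.imwrite("pics/scene10.png",manip.snapshot("scene"))
E
```

```text
29.8 [ 0.49536645 -0.35842482  0.19922209] [-0.09538032  0.18786792  0.0023164 ]
```

View pics/w10.png

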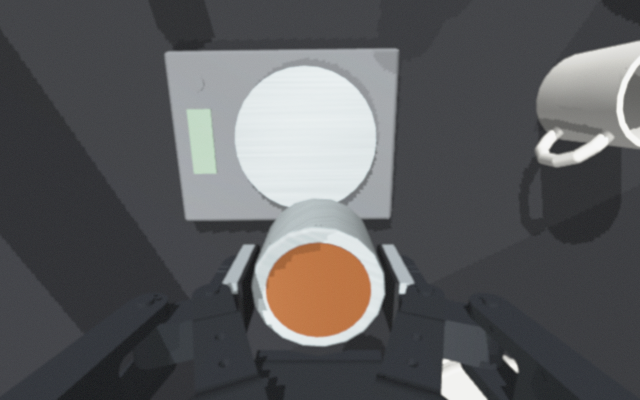

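View pics/scene10.png

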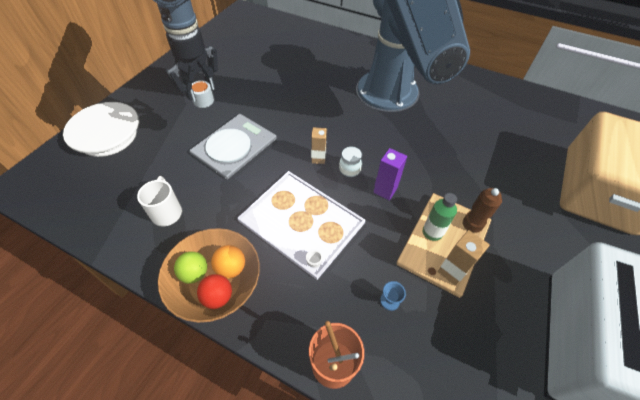

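```bash
python3 - <<'E'
from h import *
import pickle
from scipy.optimize import least_squares
c=pickle.load(open("calw10.pkl","rb")); im=cv2.imread("pics/w10.png")
g=im.min(2).astype(float)
pts=[]
# radial edge search from plate centre
cx,cy=305,137
for a in np.radians(np.arange(150,391,6)):
    r=np.arange(55,90,.5); x=cx+r*np.cos(a); y=cy+r*np.sin(a)
    v=cv2.remap(g.astype(np.float32),x.astype(np.float32)[None],y.astype(np.float32)[None],1)[0]
    k=np.argmax(v[:-6]-v[6:])+3; pts.append((x[k],y[k]))
P=np.array([ray(c,p,.024)[:2] for p in pts])
q=least_squares(lambda p:np.hypot(P[:,0]-p[0],P[:,1]-p[1])-p[2],[.495,-.31,.065],loss="soft_l1",f_scale=.001)
print(q.x, np.abs(q.fun).max())
for p in [(165,52),(399,49),(391,218),(186,218)]: print(ray(c,p,.016)[:2].round(4))
print("tin",ray(c,(319,290),.2145))
E
```

```text
[ 0.49362809 -0.31628601  0.06501491] 0.012898214356111659
[ 0.3883 -0.2168]
[ 0.5907 -0.2552]
[ 0.5621 -0.4092]
[ 0.3595 -0.3683]
tin [ 0.49748219 -0.35864982  0.2145    ]
```

Call:
arm_command:
  rows:
    - [[-1, 21, 0], 0, 1]
    - [[-1, 21, 0], 0, 1]
    - [[0, 0, 0], 0, 1]
    - [[0, 0, -40], 0, 1]
    - [[0, 0, -40], 0, 1]
    - [[0, 0, -40], 0, 1]
    - [[0, 0, -16], 0, 1]
    - [[0, 0, -4], 0, 1]
    - [[0, 0, 0], 0, 1]
    - [[0, 0, 0], 0, 1]
    - [[0, 0, 0], 0, 1]

```text
t: 31.28
tcp_pos: [0.4935, -0.3184, 0.0605]
tool_rot: [0.774, 0.633, 0.0, 0.001]
force: [-0.2, 0.6, -1.9]
finger_gap: 0.618
```

Call:
arm_command:
  rows:
    - [[1, 2, -2], 0, 1]
    - [[0, 0, -2], 0, 1]
    - [[0, 0, -1], 0, 1]
    - [[0, 0, 0], 0, 1]
    - [[0, 0, 0], 0, 1]

```text
t: 31.9
tcp_pos: [0.494, -0.316, 0.0542]
tool_rot: [0.774, 0.633, -0.0, -0.0]
force: [-0.3, -0.3, -1.8]
finger_gap: 0.624
```

Call:
arm_command:
  rows:
    - [[0, 0, -1], 0, 1]
    - [[0, 0, 0], 0, 1]
    - [[0, 0, 0], 0, 1]

```text
t: 32.28
tcp_pos: [0.4941, -0.3161, 0.0537]
tool_rot: [0.774, 0.633, 0.0, 0.0]
force: [-1.2, 0.7, 3.3]
finger_gap: 0.626
```

Contact; release.

Call:
arm_command:
  rows:
    - [[0, 0, 0], 0, 0]
    - [[0, 0, 0], 0, -1]
    - [[0, 0, 0], 0, -1]
    - [[0, 0, 0], 0, -1]
    - [[0, 0, 0], 0, -1]
    - [[0, 0, 30], 0, -1]
    - [[0, 0, 50], 0, -1]
    - [[0, 0, 50], 0, -1]
    - [[0, 0, 50], 0, -1]
    - [[0, 0, 0], 0, -1]
    - [[0, 0, 0], 0, -1]

```text
t: 33.65
tcp_pos: [0.4935, -0.3155, 0.2329]
tool_rot: [0.774, 0.633, -0.0, -0.001]
force: [0.3, 0.7, -0.9]
finger_gap: 0.999
```

```bash
python3 - <<'E'
from h import *
import pickle
s=manip.sense(); print(s["t"],s["tcp_pos"],s["force"])
c=manip.get_calibration("wrist");im=manip.snapshot("wrist"); pickle.dump(c,open("calw11.pkl","wb"))
print("expected tin top px",proj(c,[.4936,-.3163,.069]))
cv2.imwrite("pics/w11.png",im)
E
```

```text
33.65 [ 0.49348451 -0.31548374  0.23289162] [ 0.29739748  0.67194276 -0.87857686]
expected tin top px [[316.41325198 187.89633047]]
```

View pics/w11.png

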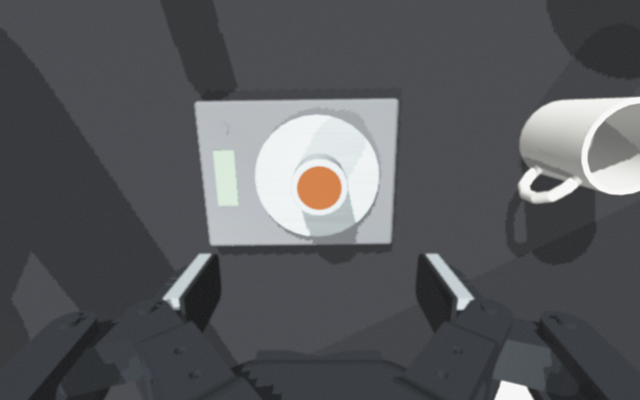

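Call:
arm_command:
  rows:
    - [[0, 40, 0], 0, -1]
    - [[0, 55, 0], 0, -1]
    - [[0, 55, 0], 0, -1]
    - [[0, 55, 0], 0, -1]
    - [[0, 55, 0], 0, -1]
    - [[0, 55, 0], 0, -1]
    - [[0, 55, 0], 0, -1]
    - [[0, 55, 0], 0, -1]
    - [[0, 55, 0], 0, -1]
    - [[2, 55, 0], 0, -1]
    - [[2, 50, 0], 0, -1]
    - [[0, 35, 0], 0, -1]

```text
t: 35.2
tcp_pos: [0.4967, 0.3059, 0.231]
tool_rot: [0.774, 0.634, -0.002, -0.001]
force: [-0.9, -0.3, -1.1]
finger_gap: 0.999
```

Call:
arm_command:
  rows:
    - [[0, 0, 0], 0, -1]
    - [[0, 0, 0], 0, -1]
    - [[0, 0, 0], 0, -1]

```text
t: 35.58
tcp_pos: [0.4978, 0.3027, 0.2326]
tool_rot: [0.775, 0.632, -0.001, -0.0]
force: [0.3, 0.2, -0.1]
finger_gap: 1.0
```

Call:
arm_command:
  rows:
    - [[0, 2, -40], 0, -1]
    - [[0, 0, -40], 0, -1]
    - [[0, 0, -32], 0, -1]
    - [[0, 0, -9], 0, -1]
    - [[0, 0, 0], 0, -1]
    - [[0, 0, 0], 0, -1]
    - [[0, 0, 0], 0, 1]
    - [[0, 0, 0], 0, 1]
    - [[0, 0, 0], 0, 1]
    - [[0, 0, 0], 0, 1]
    - [[0, 0, 0], 0, 1]
    - [[0, 0, 0], 0, 1]
  squeeze: 50

```text
t: 37.08
tcp_pos: [0.4979, 0.3064, 0.1135]
tool_rot: [0.774, 0.633, 0.0, -0.0]
force: [-1.7, 0.6, 5.7]
finger_gap: 0.594
```

Call:
arm_command:
  rows:
    - [[0, 0, 0], 0, 1]
    - [[0, 0, 0], 0, 1]

```text
t: 37.33
tcp_pos: [0.4979, 0.3064, 0.1135]
tool_rot: [0.774, 0.633, 0.0, -0.0]
force: [-1.9, -0.2, 5.6]
finger_gap: 0.595
```

Call:
arm_command:
  rows:
    - [[0, 0, 10], 0, 1]
    - [[0, 0, 30], 0, 1]
    - [[0, 0, 40], 0, 1]
    - [[0, 0, 35], 0, 1]
    - [[3, -18, 0], 0, 1]
    - [[7, -32, 0], 0, 1]
    - [[9, -40, 0], 0, 1]
    - [[9, -40, 0], 0, 1]
    - [[9, -40, 0], 0, 1]
    - [[9, -40, 0], 0, 1]
    - [[9, -40, 0], 0, 1]
    - [[9, -40, 0], 0, 1]

```text
t: 38.83
tcp_pos: [0.5602, 0.0138, 0.225]
tool_rot: [0.774, 0.633, -0.002, -0.002]
force: [0.4, 0.8, -4.6]
finger_gap: 0.591
```

Call:
arm_command:
  rows:
    - [[8, -40, 0], 0, 1]
    - [[7, -35, 0], 0, 1]
    - [[3, -20, 0], 0, 1]
    - [[0, 0, 0], 0, 1]
    - [[0, 0, 0], 0, 1]
    - [[0, 0, 0], 0, 1]
    - [[0, 0, 0], 0, 1]

```text
t: 39.7
tcp_pos: [0.5798, -0.0779, 0.2274]
tool_rot: [0.774, 0.634, 0.0, -0.0]
force: [0.1, -0.2, -4.6]
finger_gap: 0.596
```

Call:
arm_command:
  rows:
    - [[0, -1, -30], 0, 1]
    - [[0, 0, -40], 0, 1]
    - [[0, 0, -35], 0, 1]
    - [[0, 0, -14], 0, 1]
    - [[0, 0, -3], 0, 1]
    - [[0, 0, 0], 0, 1]
    - [[0, 0, 0], 0, 1]
    - [[0, 0, 0], 0, 1]

```text
t: 40.7
tcp_pos: [0.5806, -0.0802, 0.1064]
tool_rot: [0.774, 0.633, 0.001, 0.001]
force: [0.1, -0.4, -3.5]
finger_gap: 0.594
```

Call:
arm_command:
  rows:
    - [[0, 1, -2], 0, 1]
    - [[0, 0, -1], 0, 1]
    - [[0, 0, 0], 0, 1]
    - [[0, 0, 0], 0, 1]

```text
t: 41.2
tcp_pos: [0.58, -0.079, 0.1022]
tool_rot: [0.774, 0.633, -0.0, -0.0]
force: [0.4, -0.0, -4.4]
finger_gap: 0.594
```

Call:
arm_command:
  rows:
    - [[0, 0, -1], 0, 1]
    - [[0, 0, 0], 0, 1]
    - [[0, 0, 0], 0, 1]

```text
t: 41.58
tcp_pos: [0.5801, -0.079, 0.1016]
tool_rot: [0.774, 0.633, 0.0, 0.0]
force: [-1.5, -0.2, -0.5]
finger_gap: 0.595
```

Call:
arm_command:
  rows:
    - [[0, 0, 0], 0, 0]
    - [[0, 0, 0], 0, -1]
    - [[0, 0, 0], 0, -1]
    - [[0, 0, 0], 0, -1]
    - [[0, 0, 0], 0, -1]
    - [[0, 0, 30], 0, -1]
    - [[0, 0, 50], 0, -1]
    - [[0, 0, 50], 0, -1]
    - [[0, 0, 0], 0, -1]
    - [[0, 0, 0], 0, -1]

```text
t: 42.82
tcp_pos: [0.5794, -0.0788, 0.231]
tool_rot: [0.774, 0.633, -0.0, -0.0]
force: [-0.1, 0.0, 0.5]
finger_gap: 0.998
```

Call:
arm_command:
  rows:
    - [[0, 40, 0], -0.04, -1]
    - [[0, 50, 0], -0.04, -1]
    - [[0, 50, 0], 0, -1]
    - [[0, 50, 0], 0, -1]
    - [[0, 50, 0], 0, -1]
    - [[0, 50, 0], 0, -1]
    - [[0, 50, 0], 0, -1]
    - [[0, 50, 0], 0, -1]
    - [[0, 45, 0], 0, -1]
    - [[0, 22, 0], 0, -1]
    - [[0, 0, 0], 0, -1]
    - [[0, 0, 0], 0, -1]

```text
t: 44.32
tcp_pos: [0.5799, 0.3763, 0.2305]
tool_rot: [0.799, 0.601, -0.001, 0.0]
force: [0.4, -0.0, 0.2]
finger_gap: 0.999
```

```bash
python3 - <<'E'
from h import *
s=manip.sense(); print(s["t"],s["tcp_pos"],s["tool_rot"])
cv2.imwrite("pics/w12.png",manip.snapshot("wrist")); cv2.imwrite("pics/scene12.png",manip.snapshot("scene"))
E
```

```text
44.325 [0.57988111 0.37629036 0.2305005 ] [ 7.99186639e-01  6.01081780e-01 -1.17018509e-03  1.99435308e-04]
```

View pics/w12.png

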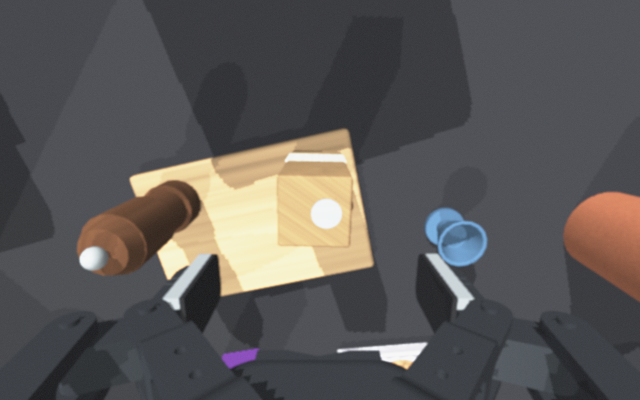

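View pics/scene12.png

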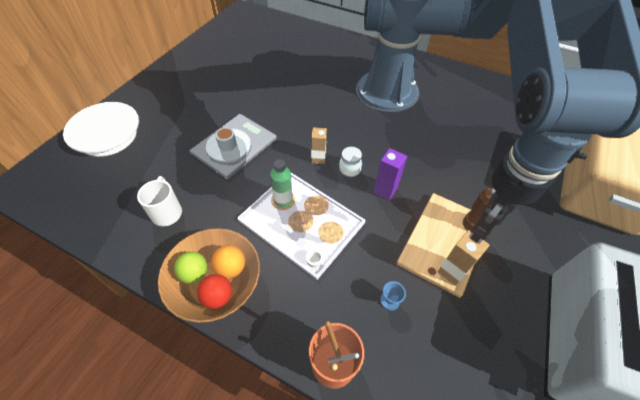

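Call:
arm_command:
  rows:
    - [[0, 2, -40], 0, -1]
    - [[0, 0, -40], 0, -1]
    - [[0, 0, -30], 0, -1]
    - [[0, 0, -9], 0, -1]
    - [[0, 0, 0], 0, -1]
    - [[0, 0, 0], 0, -1]
    - [[0, 0, 0], 0, 1]
    - [[0, 0, 0], 0, 1]
    - [[0, 0, 0], 0, 1]
    - [[0, 0, 0], 0, 1]
    - [[0, 0, 0], 0, 1]
    - [[0, 0, 0], 0, 1]

```text
t: 45.92
tcp_pos: [0.5799, 0.3805, 0.1135]
tool_rot: [0.799, 0.602, 0.0, -0.0]
force: [-1.7, 0.5, 6.5]
finger_gap: 0.579
```

Call:
arm_command:
  rows:
    - [[0, 0, 0], 0, 1]
    - [[0, 0, 0], 0, 1]

```text
t: 46.18
tcp_pos: [0.5799, 0.3804, 0.1135]
tool_rot: [0.799, 0.602, 0.0, -0.0]
force: [-1.2, 0.8, 6.0]
finger_gap: 0.584
```

Call:
arm_command:
  rows:
    - [[0, 0, 10], 0, 1]
    - [[0, 0, 30], 0, 1]
    - [[0, 0, 40], 0, 1]
    - [[0, 0, 35], 0, 1]
    - [[-2, -20, 0], 0, 1]
    - [[-3, -36, 0], 0, 1]
    - [[-3, -40, 0], 0, 1]
    - [[-3, -40, 0], 0, 1]
    - [[-3, -40, 0], 0, 1]
    - [[-3, -40, 0], 0, 1]
    - [[-3, -40, 0], 0, 1]
    - [[-3, -40, 0], 0, 1]

```text
t: 47.68
tcp_pos: [0.5544, 0.0815, 0.2249]
tool_rot: [0.799, 0.601, -0.002, -0.001]
force: [1.4, 0.0, -3.3]
finger_gap: 0.582
```

Call:
arm_command:
  rows:
    - [[-2, -40, 0], 0, 1]
    - [[-1, -23, 0], 0, 1]
    - [[0, -12, 0], 0, 1]
    - [[0, 0, 0], 0, 1]
    - [[0, 0, 0], 0, 1]
    - [[0, 0, 0], 0, 1]
    - [[0, 0, 0], 0, 1]

```text
t: 48.55
tcp_pos: [0.554, 0.0098, 0.2273]
tool_rot: [0.798, 0.602, 0.0, 0.0]
force: [-0.8, -0.6, -2.9]
finger_gap: 0.578
```

Call:
arm_command:
  rows:
    - [[0, 0, -30], 0, 1]
    - [[0, 0, -40], 0, 1]
    - [[0, 0, -35], 0, 1]
    - [[0, 0, -14], 0, 1]
    - [[0, 0, -4], 0, 1]
    - [[0, 0, -1], 0, 1]
    - [[0, 0, 0], 0, 1]
    - [[0, 0, 0], 0, 1]
    - [[0, 0, 0], 0, 1]

```text
t: 49.68
tcp_pos: [0.5543, 0.009, 0.1039]
tool_rot: [0.799, 0.602, 0.0, 0.0]
force: [0.7, -0.2, -3.7]
finger_gap: 0.584
```

Call:
arm_command:
  rows:
    - [[0, 0, -1], 0, 1]
    - [[0, 0, -1], 0, 1]
    - [[0, 0, 0], 0, 1]
    - [[0, 0, 0], 0, 1]

```text
t: 50.18
tcp_pos: [0.554, 0.009, 0.1015]
tool_rot: [0.799, 0.602, 0.0, 0.0]
force: [-0.4, 0.4, -0.1]
finger_gap: 0.58
```

Call:
arm_command:
  rows:
    - [[0, 0, 0], 0, 0]
    - [[0, 0, 0], 0, -1]
    - [[0, 0, 0], 0, -1]
    - [[0, 0, 0], 0, -1]
    - [[0, 0, 0], 0, -1]
    - [[0, 0, 30], 0, -1]
    - [[0, 0, 50], 0, -1]
    - [[0, 0, 50], 0, -1]
    - [[0, 0, 0], 0, -1]
    - [[0, 0, 0], 0, -1]

```text
t: 51.42
tcp_pos: [0.5534, 0.0092, 0.231]
tool_rot: [0.799, 0.602, -0.0, -0.0]
force: [0.4, -0.5, -0.2]
finger_gap: 1.005
```

Call:
arm_command:
  rows:
    - [[-13, 40, 0], 0.04, -1]
    - [[-15, 46, 0], 0.04, -1]
    - [[-16, 48, 0], 0, -1]
    - [[-16, 48, 0], 0, -1]
    - [[-16, 48, 0], 0, -1]
    - [[-16, 48, 0], 0, -1]
    - [[-16, 48, 0], 0, -1]
    - [[-12, 36, 0], 0, -1]
    - [[-6, 20, 0], 0, -1]
    - [[0, 0, 0], 0, -1]
    - [[0, 0, 0], 0, -1]
    - [[0, 0, 0], 0, -1]

```text
t: 52.92
tcp_pos: [0.4286, 0.3897, 0.2312]
tool_rot: [0.775, 0.632, -0.0, 0.0]
force: [0.8, 0.5, -0.9]
finger_gap: 1.001
```

```bash
python3 - <<'E'
from h import *
s=manip.sense(); print(s["t"],s["tcp_pos"],s["tool_rot"])
c=manip.get_calibration("wrist"); print(proj(c,[.428,.390,.160]))
cv2.imwrite("pics/w13.png",manip.snapshot("wrist")); cv2.imwrite("pics/scene13.png",manip.snapshot("scene"))
E
```

```text
52.925 [0.42856465 0.3897079  0.23118364] [ 7.74765913e-01  6.32248108e-01 -2.99828839e-04  1.41171559e-04]
[[314.28400723 219.39480958]]
```

View pics/w13.png

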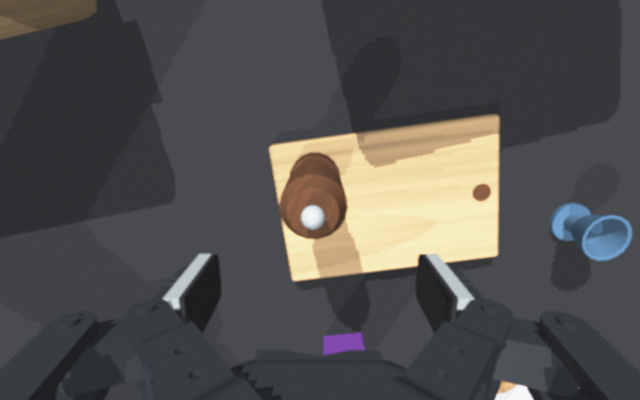

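View pics/scene13.png

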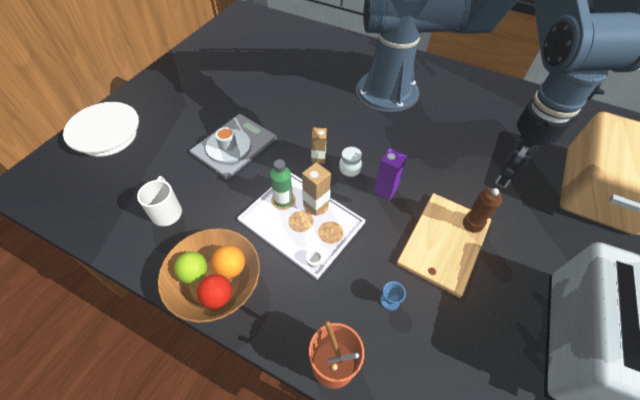

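Bottle and carton are back; mill ball at (313,217) as expected (314,219). Grasp it.

Call:
arm_command:
  rows:
    - [[0, 0, -40], 0, -1]
    - [[0, 0, -40], 0, -1]
    - [[0, 0, -30], 0, -1]
    - [[0, 0, -10], 0, -1]
    - [[0, 0, 0], 0, -1]
    - [[0, 0, 0], 0, -1]
    - [[0, 0, 0], 0, 1]
    - [[0, 0, 0], 0, 1]
    - [[0, 0, 0], 0, 1]
    - [[0, 0, 0], 0, 1]
    - [[0, 0, 0], 0, 1]
    - [[0, 0, 0], 0, 1]
  squeeze: 40

```text
t: 54.52
tcp_pos: [0.4279, 0.3914, 0.1123]
tool_rot: [0.774, 0.633, 0.0, -0.0]
force: [-3.1, -0.0, 5.0]
finger_gap: 0.575
```

Call:
arm_command:
  rows:
    - [[0, 0, 0], 0, 1]
    - [[0, 0, 0], 0, 1]

```text
t: 54.78
tcp_pos: [0.4279, 0.3914, 0.1123]
tool_rot: [0.774, 0.633, 0.0, -0.0]
force: [-2.2, -0.5, 6.1]
finger_gap: 0.574
```

Call:
arm_command:
  rows:
    - [[0, 0, 10], 0, 1]
    - [[0, 0, 30], 0, 1]
    - [[0, 0, 40], 0, 1]
    - [[0, 0, 40], 0, 1]
    - [[10, -16, 0], 0, 1]
    - [[20, -35, 0], 0, 1]
    - [[22, -38, 0], 0, 1]
    - [[22, -38, 0], 0, 1]
    - [[22, -38, 0], 0, 1]
    - [[22, -38, 0], 0, 1]
    - [[22, -38, 0], 0, 1]
    - [[22, -38, 0], 0, 1]

```text
t: 56.28
tcp_pos: [0.5894, 0.1095, 0.2292]
tool_rot: [0.774, 0.633, -0.002, -0.001]
force: [1.1, 0.2, -1.3]
finger_gap: 0.576
```

Call:
arm_command:
  rows:
    - [[14, -22, 0], 0, 1]
    - [[6, -10, 0], 0, 1]
    - [[0, 0, 0], 0, 1]
    - [[0, 0, 0], 0, 1]
    - [[0, 0, 0], 0, 1]
    - [[0, 0, 0], 0, 1]

```text
t: 57.02
tcp_pos: [0.6096, 0.0809, 0.2315]
tool_rot: [0.774, 0.633, 0.0, -0.0]
force: [-0.1, -0.3, -2.9]
finger_gap: 0.576
```

Call:
arm_command:
  rows:
    - [[1, -1, -30], 0, 1]
    - [[0, 0, -40], 0, 1]
    - [[0, 0, -40], 0, 1]
    - [[0, 0, -14], 0, 1]
    - [[0, 0, -4], 0, 1]
    - [[0, 0, -1], 0, 1]
    - [[0, 0, 0], 0, 1]
    - [[0, 0, 0], 0, 1]
    - [[0, 0, 0], 0, 1]

```text
t: 58.15
tcp_pos: [0.6113, 0.079, 0.1029]
tool_rot: [0.774, 0.633, 0.0, 0.0]
force: [-0.5, 0.3, -1.9]
finger_gap: 0.577
```

Call:
arm_command:
  rows:
    - [[0, 1, -1], 0, 1]
    - [[0, 0, -1], 0, 1]
    - [[0, 0, 0], 0, 1]
    - [[0, 0, 0], 0, 1]

```text
t: 58.65
tcp_pos: [0.611, 0.0801, 0.1005]
tool_rot: [0.774, 0.633, 0.0, -0.0]
force: [-1.3, -0.4, -0.5]
finger_gap: 0.575
```

Touching. Release and back off toward the start pose.

Call:
arm_command:
  rows:
    - [[0, 0, -0.5], 0, 1]
    - [[0, 0, 0], 0, 1]
    - [[0, 0, 0], 0, 0]
    - [[0, 0, 0], 0, -1]
    - [[0, 0, 0], 0, -1]
    - [[0, 0, 0], 0, -1]
    - [[0, 0, 0], 0, -1]
    - [[0, 0, 30], 0, -1]
    - [[0, 0, 50], 0, -1]
    - [[0, 0, 50], 0, -1]
    - [[0, 0, 12], 0, -1]
    - [[0, 0, 0], 0, -1]

```text
t: 60.15
tcp_pos: [0.6111, 0.0801, 0.2424]
tool_rot: [0.774, 0.633, 0.001, 0.001]
force: [-0.9, -0.8, -0.9]
finger_gap: 1.004
```

Call:
arm_command:
  rows:
    - [[7, -40, 0], 0.1, -1]
    - [[7, -40, 0], 0.1, -1]
    - [[0, 0, 0], 0, -1]
    - [[0, 0, 0], 0, -1]
    - [[0, 0, 0], 0, -1]

```text
t: 60.78
tcp_pos: [0.6242, 0.0012, 0.2408]
tool_rot: [0.707, 0.707, -0.0, -0.001]
force: [0.7, 0.0, -0.3]
finger_gap: 1.003
```

```bash
python3 - <<'E'
from h import *
import pickle
s=manip.sense(); print(s["t"],s["tcp_pos"],s["force"])
pickle.dump(manip.get_calibration("wrist"),open("calw14.pkl","wb"))
for n in("wrist","scene","side"): cv2.imwrite(f"pics/{n}14.png",manip.snapshot(n))
a=cv2.imread("pics/scene0.png");b=cv2.imread("pics/scene14.png")
cv2.imwrite("pics/cmp.png",np.hstack([cv2.resize(x[150:290,180:420],None,fx=1.65,fy=1.65) for x in(a,b)]))
a=cv2.imread("pics/wrist0.png");b=cv2.imread("pics/wrist14.png")
cv2.imwrite("pics/cmpw.png",np.hstack([x[20:320,40:440] for x in(a,b)]))
E
```

```text
60.775 [0.62422416 0.00116848 0.2408182 ] [ 0.70234928  0.04765098 -0.26548919]
```

View pics/cmp.png

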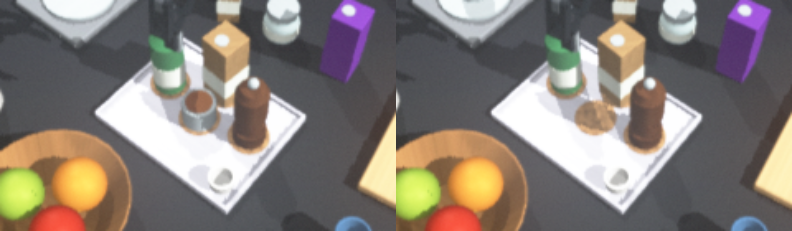

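View pics/cmpw.png

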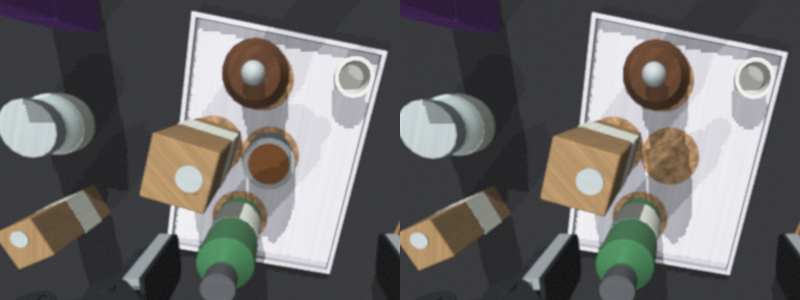

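View pics/side14.png

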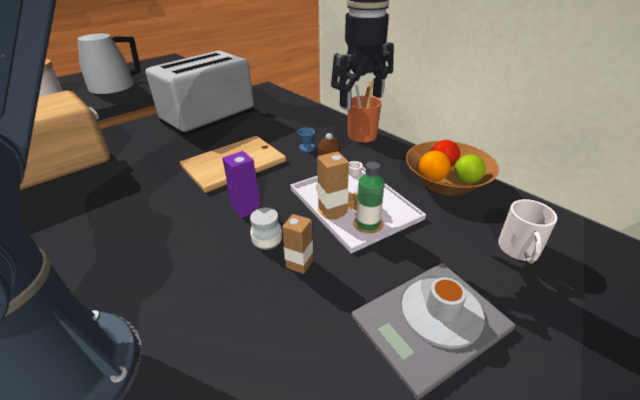

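Everything matches the start pictures to within a pixel or two; the tin stands on the plate. Handing in.

```bash
python3 -c "
from station import manip
manip.sign_off(); print(manip.sense()['t'])"
```

```text
the job is handed in; nothing more can be done
the job is handed in; nothing more can be done
```

I moved the mill, the carton and the bottle onto the board, stood the tin on the scale plate, then put all three back in the tray and handed the job in. It took about 61 s of the 144 s allowed, and `sign_off` reports no verdict.

- **Tall things:** in the last wrist and scene pictures, the bottle, carton and mill are upright and within 1–2 pixels of their start pictures. I judged this by eye from side-by-side crops. By the arm's own readings, each was set down within about 2 mm of where I picked it up.
- **Tin:** it stands on the plate about 3 mm from the measured middle.
- **Bystanders:** the salt dish, egg cup and jar look unmoved. The open gripper is clear above the tray and touches nothing.
- **Disagreement:** the side camera's positions were off by roughly 5–8 mm from the other two cameras, so I relied on the wrist and scene cameras.

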